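Set the chocolate warmer's thermostat wheel and start it

ROBOT

A 6-joint arm with a two-finger parallel gripper is mounted at the origin on a cart in front of the work surface, level with it; the furniture and walls round the work are solid. World frame = base frame: x ahead of the robot, y to its left, z up, the work surface at z = 0. Lengths are in mm, angles in rad, forces in N, time in s.
With the tool pointing down it reaches from about 325 to 775 mm from the base axis. Payload 9.3 kg.
Tool frame: the origin (TCP) lies between the finger pads; the fingertips stand 25 mm ahead of it and the grasp point (between the pads) lies 6 mm ahead of it (arm.tcp_to_tips is the z of the fingertips in the tool frame, in mm); z points along the fingers, y is the line along which they close (so a half turn about z gives the same grasp; the last joint's range is limited). The gripper opens to 85 mm and grips with 20 to 120 N. Pads are 22 mm wide; open, the fingers measure 114 mm over their backs; the gripper's body (76 mm by 85 mm) begins 54 mm behind the grasp point. The pads swing forward as they close: fully open they stand 13 mm farther back than shut.
Start: joints at [-1.284, 0.259, 0.021, 1.334, 0, 1.418], TCP at [234.16, -497.66, 256.279] pointing down, gripper open.
Joint ranges: [-3.04, 3.04], [-0.91, 1.82], [-1.04, 1.36], [-1.92, 1.95], [-1.52, 1.45], [-3.14, 3.14]. Speed limits (rad/s): [2.22, 2.22, 2.79, 3.14, 3.14, 3.14].

INTERFACE

Orientations are given as a 3x3 rotation matrix whose columns are the frame's x, y, z axes.
In Python, from bench import sensors, viewer, order, arm gives the robot as it stands.
- The arm moves only by the shell command python3 -m creep 'ROWS' [FORCE]. ROWS is JSON, a list of rows, each a list of 5 numbers: the closure, from 0 (fully open) to 1 (shut), then the shift along the tool's x, y, z in m, then the turn about the tool's z in degrees. A call has 1 to 5 rows; each row is the pose to reach, as a shift and turn from the pose commanded when the call began, along the tool's axes at that moment; what a row does not reach only later rows make up. A row lasts 1/8 s, in which the tool goes at most 62.5 mm and 10.7 degrees, less where a joint would pass 70% of its speed; a pose out of reach is approached as far as the arm can. A call with a gripper value outside its range is refused whole. The fingers move at their own pace and stop on an object; FORCE is the grip in N (left out, the last holds). Time passes only in rows, so rows that repeat a pose let the fingers close. It gives the time, the measured TCP pose, the force, the opening and the grip force at its end, in the units of the state.
- sensors.state(): the state, without advancing time (a new reading comes with each control period).
- viewer.read_camera(name): name is "scene" or "top" or "wrist"; returns (picture, depth): 384x512x3 uint8, blue, green, red; 384x512 float32, mm along the optical axis (not along the pixel's ray), 0 where there is no reading.
- viewer.calibration(name): a dict with "vertical_fov" (degrees; the focal length in pixels is half the picture's height over the tangent of half this angle, whatever the lens; pixels are square), "cx", "cy" (the principal point, pixels), "origin" and "orientation" of the camera in the world; the wrist camera has in their place "hand_eye" (4x4, takes a point from camera to tool coordinates, whose origin is the TCP and whose axes are the flange's). Camera axes: x right, y up, looking along -z (the intrinsics and any distortion apply to the point x, -y, -z); pixel columns grow to the right and rows downward; lengths in mm; the calibration is good to about 2 mm. A picture is of the moment at which its call begins: read the wrist's pose just before it. calibration takes no time and is no camera call.
- order.finish_job(): hands the job in; it is judged then, once.
The state is a dict: "clock": time; "joint_positions": joint angles; "joint_vel": joint speeds; "tau": joint torques, N m; "position": TCP position; "orientation": TCP orientation; "force": force on the tool from outside, world axes, zero at the start; "ft_torque": the same for the moment, N m; "width": finger opening in mm; "grasp_force": force on a finger pad.
Only numpy, scipy, OpenCV 4.12 (cv2) and the standard library are available. Lean on these libraries where they do the work, as an engineer would, in place of code of your own. Each camera call takes 0.05 s, during which the arm holds its last target. There are 200 camera calls.

TASK

With a fingertip, gently roll the ribbed black thermostat wheel of the chocolate warmer, without gripping it, until its orange stripe clicks in at the top between the two white pointers, and take the finger off. Only then press the green start button beside it with a fingertip and let it spring back. Pick nothing up and leave the other things on the counter where they stand.

Things in the scene. Friction and masses are not known exactly. Their poses are not given: they have to be found in the camera images.
- warmer: White box-shaped chocolate warmer, 208 x 200 mm, deck 50 mm high, fixed. Origin on the worktop below the middle of the thermostat wheel; x points from its front edge (54 mm before the origin, robot's side) back to the pot with copper lid (110 mm across, centre 102 mm behind the origin, knob's top 107 mm high); y left, z up. Its yaw varies.
- thermo (a joint): Turn of the thermostat wheel, rad. 0: orange stripe on top, between the white pointers (goal). Grows as the wheel's top moves to the warmer's +x, away from the front. Detents at multiples of 0.419 rad (24 degrees, 12.3 mm at the rim); let go, it snaps to the nearest. Starts 1 to 3 clicks on the minus side, stripe to the front. Stops at -1.95 and 1.55. A click takes about 0.9 N along the rim.
- wheel_top (a point): Top of the unpressed wheel, mid-width, 85 mm up; fixed to the warmer. Black rubber roller with grey ribs, radius 29.3 mm, 28 mm wide, axle along the warmer's y, 56 mm up; open above, front and back. Dark cheeks beside it, 5 mm thick, end 8 mm below its top. Sprung: yields downward from about 3 N, up to 4 mm (7 N). Dry rubber: pressing it 2 to 3 mm down grips enough to roll it.
- start (a joint): Travel of the green start button, m: 0 up, 0.005 fully down. It goes straight down against a spring, 4 N at the bottom, and springs back. It counts as pressed beyond 0.003.
- button_top (a point): Centre of the top face of the green start button (26 mm across) when up, 64 mm to the right (warmer's -y) of the wheel's middle. Fixed to the warmer; does not go down with the button.
- gift_box_1: Loose kraft gift box, 66 x 66 x 48 mm, origin at the centre of its underside. Bystander, to be left alone.
- ribbon_spool_3: Loose spool of red ribbon, 66 x 66 x 26 mm, origin at the centre of its underside. Bystander.
- sweet_tin: Loose round tin with a brown lid, 65 x 65 x 40 mm, origin at the centre of its underside. Bystander.
- stamp: Loose wooden hand stamp, 32 x 44 x 65 mm, origin at the centre of its underside. Bystander.
- tongs: Loose steel tongs, 33 x 193 x 24 mm, origin at the centre of their underside. Bystander.
- choc_bar_3: Loose chocolate bar in a blue wrapper, 64 x 140 x 12 mm, origin at the centre of its underside. Bystander.

How it is judged (in metres and radians):
On the way, in this order (a step that is already met when the one before it is completed fails the run):
1. the wheel stands in the detent with its orange stripe at the top, and the finger is off the warmer (value of joint thermo between -0.1 and 0.1 rad and contact force between the fingers and warmer below 0.3 N), for 0.3 s.
2. the start button is pressed by the fingers with the wheel so set (value of joint start above 0.003 m and contact force between the fingers and warmer above 0.5 N and value of joint thermo between -0.1 and 0.1 rad), for 0.05 s.
At the end, for the whole second after the job is handed in: the wheel rests within 0.1 rad of the setting with the orange stripe on top, and the start button has sprung back to within 1 mm of up (value of joint thermo between -0.1 and 0.1 rad and velocity of joint thermo between -0.1 and 0.1 rad/s and value of joint start below 0.001 m); the robot touches nothing.
It fails at once if the start button is pressed before the wheel is set (value of joint start above 0.003 m and (value of joint thermo below -0.12 rad or value of joint thermo above 0.12 rad)).
It fails at once if the warmer is pressed harder than 40 N (contact force between any of the fingers, the arm and warmer above 40 N).
It fails at once if a bystander is picked up or moved by more than 20 mm (distance of any of gift_box_1, ribbon_spool_3, sweet_tin, stamp, tongs, choc_bar_3 from where it was at the start of the episode above 0.02 m).
It also fails if it takes over 45 s, if anything falls off the work surface, if the arm or the gripper's body presses on something with over 40 N, if the wrist force passes 120 N, or if a joint passes its speed limit or range.

## Working session

There is one attempt and no reset: what is moved stays moved. The work goes in short steps, Python scripts to look and compute and a shell command to move; the robot and the scene stay as the last step left them, time stands still between calls to the robot, and variables do not carry over. Pictures are saved under pics/ and viewed, at most 10 in all, crops included, and the job is handed in when it is done.

```bash
ls; mkdir -p pics; cat > h.py <<'E'
import numpy as np, cv2
from bench import sensors, viewer, order, arm
def cam(name):
    s=sensors.state(); c=viewer.calibration(name); im,d=viewer.read_camera(name)
    f=im.shape[0]/2/np.tan(np.radians(c["vertical_fov"])/2)
    if "hand_eye" in c:
        H=np.array(c["hand_eye"]); R=np.array(s["orientation"]).reshape(3,3)
        o=R@H[:3,3]+np.array(s["position"]); O=R@H[:3,:3]
    else: o=np.array(c["origin"]); O=np.array(c["orientation"]).reshape(3,3)
    return im,d,dict(f=f,cx=c["cx"],cy=c["cy"],o=o,O=O,raw=c)
def cloud(d,c):
    v,u=np.mgrid[:d.shape[0],:d.shape[1]]
    p=np.stack([(u-c["cx"])/c["f"]*d,-(v-c["cy"])/c["f"]*d,-d],-1)
    return p@c["O"].T+c["o"]
def ray(c,u,v,z):
    r=c["O"]@np.array([(u-c["cx"])/c["f"],-(v-c["cy"])/c["f"],-1]); return c["o"]+r*(z-c["o"][2])/r[2]
E
python3 - <<'E'
from h import *
s=sensors.state(); print(s)
a=[]
for n in("scene","top"):
    im,d,c=cam(n); print(n,c); cv2.imwrite(f"pics/{n}0.png",im); np.savez(f"{n}0.npz",im=im,d=d)
E
```

```text
pics
{'clock': 0.0, 'joint_positions': array([-1.28358329e+00,  2.59193070e-01,  2.07491909e-02,  1.33374888e+00,
       -2.67387799e-06,  1.41819529e+00]), 'joint_vel': array([ 0.00180055,  0.000375  , -0.0001485 ,  0.00021764, -0.00062928,
        0.00116093]), 'tau': array([-1.98072298e-04, -5.55642986e+01,  3.44524240e+01,  1.35857170e-02,
       -9.32969260e-05, -2.09980368e-05]), 'position': array([ 234.09113642, -497.3967116 ,  255.66074762]), 'orientation': array([[ 9.04830879e-01,  4.25770973e-01, -3.98147829e-04],
       [ 4.25771108e-01, -9.04829913e-01,  1.33847765e-03],
       [ 2.09628867e-04, -1.38061575e-03, -9.99999025e-01]]), 'force': array([ 0.57554019, -0.44256883, -1.37795741]), 'ft_torque': array([ 0.03958976, -0.0087137 , -0.01408601]), 'grasp_force': 0.0, 'width': 85.26905931799493}
scene {'f': np.float64(355.85981803790844), 'cx': 255.12117556769326, 'cy': 186.57539390852665, 'o': array([-25.26465007, 750.63788249, 643.50928549]), 'O': array([[-0.80645676,  0.30401476, -0.50715137],
       [-0.59127779, -0.40846612,  0.69537472],
       [ 0.00425003,  0.86065
[... 333 characters left out ...]
4]])}}
top {'f': np.float64(431.3163337748518), 'cx': 247.2041345099047, 'cy': 187.42877564503635, 'o': array([ 437.87865401,   -3.90688865, 1232.05610162]), 'O': array([[-5.94140409e-04,  9.98048307e-01, -6.24437698e-02],
       [-9.99603222e-01,  1.16573681e-03,  2.81431811e-02],
       [ 2.81610472e-02,  6.24357145e-02,  9.97651611e-01]]), 'raw': {'vertical_fov': 47.99237145220613, 'cx': 247.2041345099047, 'cy': 187.42877564503635, 'origin': array([ 437.87865401,   -3.90688865, 1232.05610162]), 'orientation': array([[-5.94140409e-04,  9.98048307e-01, -6.24437698e-02],
       [-9.99603222e-01,  1.16573681e-03,  2.81431811e-02],
       [ 2.81610472e-02,  6.24357145e-02,  9.97651611e-01]])}}
```

View pics/top0.png

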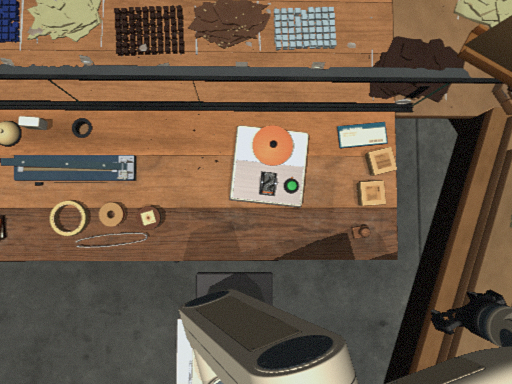

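View pics/scene0.png

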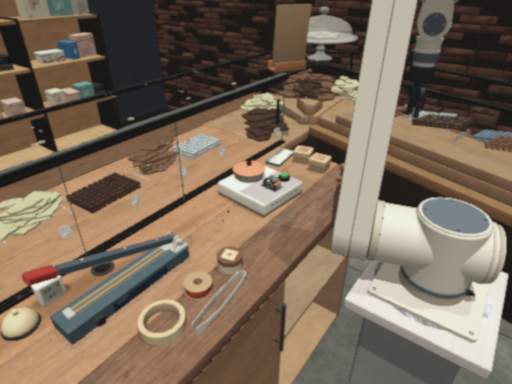

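The top view shows the warmer at about (270,165): wheel at (268,183), green button at (291,186), copper lid at (273,145). The scene view agrees. Bystanders stand well clear, and a dark glass rail runs across behind the warmer (rows 75 to 105).

```bash
python3 - <<'E'
from h import *
T=viewer.calibration("top")
z=np.load("top0.npz"); im,d=z["im"],z["d"]
c=dict(f=431.3163,cx=T["cx"],cy=T["cy"],o=np.array(T["origin"]),O=np.array(T["orientation"]))
P=cloud(d,c)
hsv=cv2.cvtColor(im,cv2.COLOR_BGR2HSV)
roi=np.zeros(d.shape,bool); roi[110:215,220:320]=1
def rep(n,m):
    v,u=np.nonzero(m&roi); print(n,len(u),u.mean(),v.mean(),np.median(P[m&roi],0).round(1)); return u.mean(),v.mean()
H,S,V=cv2.split(hsv)
g=rep("green",(H>45)&(H<80)&(S>120)); print("btn ray z64?",ray(c,*g,P[int(g[1]),int(g[0]),2]))
l=rep("lid",(H>5)&(H<16)&(S>120)&(P[...,2]>60)); 
w=rep("wheel",(P[...,2]>66)&(np.mgrid[:384,:512][0]>170))
rep("deck",(S<40)&(V>150)&(abs(P[...,2]-50)<8))
m=((S<40)&(V>150)&(P[...,2]>30)&roi).astype(np.uint8)
m=cv2.morphologyEx(m,cv2.MORPH_CLOSE,np.ones((25,25)))
q=cv2.minAreaRect(max(cv2.findContours(m,0,1)[0],key=len)); 
for b in cv2.boxPoints(q): print("corner",ray(c,*b,50).round(1))
for v,u in((75,270),(105,270),(90,270),(183,268)): print(v,u,P[v,u].round(0))
print("stamp",P[231,361].round(0))
cr=cv2.resize(im[110:215,220:320],None,fx=5,fy=5,interpolation=cv2.INTER_CUBIC); cv2.imwrite("pics/crop0.png",cr)
E
```

```text
green 81 291.44444444444446 185.28395061728395 [ 517.2 -156.5   70.9]
btn ray z64? [ 516.50395598 -156.45884483   71.04735785]
lid 1251 272.1175059952038 145.55635491606714 [ 621.  -102.4   88.3]
wheel 362 272.8839779005525 183.792817679558 [519.2 -97.3  77.3]
deck 3331 266.6526568598019 169.34644250975683 [560.  -69.5  50. ]
corner [481.6  10.8  50. ]
corner [684.7 -10.2  50. ]
corner [ 664.8 -207.3   50. ]
corner [ 461.1 -184.    50. ]
75 270 [744. -80. 302.]
105 270 [ 753. -105.    6.]
90 270 [ 799. -105.   -1.]
183 268 [521. -92.  88.]
stamp [ 393. -348.   59.]
```

View pics/crop0.png

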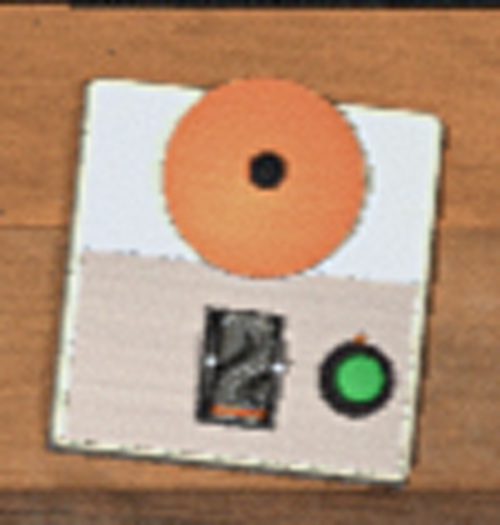

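The crop shows the wheel centre at about top pixel (268.4,183.6). The orange stripe is at the front (crop row 412), about 2 to 3 clicks off. Warmer yaw is about -6°, and four estimates put the origin near (521.5,-92). I'll move close and look with the wrist camera.

```bash
python3 -m creep '[[1,0.06,-0.035,0,10],[1,0.11,-0.07,0,20],[1,0.16,-0.1,0,31],[1,0.21,-0.13,0,31],[1,0.26,-0.16,0,31]]' 20; python3 - <<'E'
from h import *
print(viewer.calibration("wrist")["hand_eye"].round(3))
s=sensors.state();R=s["orientation"];yaw=np.radians(-5.95)
print(s["clock"],R.round(3),R.T@(np.array([480,-88,220])-s["position"]))
E
```

```text
clock: 0.72
position: [401.9, -240.4, 256.2]
orientation: [[0.995, -0.102, 0.0], [-0.102, -0.995, 0.0], [0.0, -0.0, -1.0]]
force: [0.6, -1.1, 0.5]
width: 0.3
grasp_force: 0.0
[[ 0.00000e+00  9.61000e-01  2.78000e-01  6.84230e+01]
 [ 1.00000e+00  0.00000e+00 -1.00000e-03 -2.38000e-01]
 [-1.00000e-03  2.78000e-01 -9.61000e-01 -1.18215e+02]
 [ 0.00000e+00  0.00000e+00  0.00000e+00  1.00000e+00]]
0.725 [[ 0.995 -0.102  0.   ]
 [-0.102 -0.995  0.   ]
 [ 0.    -0.    -1.   ]] [  62.10601037 -159.58118231   36.19473227]
```

```bash
python3 -m creep '[[1,0.02,-0.055,0.012,0],[1,0.04,-0.11,0.024,0],[1,0.06,-0.16,0.036,0],[1,0.06,-0.16,0.036,0],[1,0.06,-0.16,0.036,0]]'; python3 - <<'E'
from h import *
im,d,c=cam("wrist"); cv2.imwrite("pics/w1.png",im); P=cloud(d,c); np.savez("w1.npz",P=P,im=im)
H,S,V=cv2.split(cv2.cvtColor(im,cv2.COLOR_BGR2HSV))
print(c["f"],c["raw"].keys(),sensors.state()["force"])
for n,m in(("green",(H>45)&(H<80)&(S>120)),("or",(H>3)&(H<16)&(S>150)&(P[...,2]>50))):
    k,l,st,ce=cv2.connectedComponentsWithStats(m.astype(np.uint8))
    for i in range(1,k):
        if st[i,4]>100: 
            z=np.median(P[l==i],0); print(n,st[i],ce[i],z.round(1),ray(c,*ce[i],z[2]).round(1))
E
```

```text
clock: 1.35
position: [477.0, -89.0, 220.1]
orientation: [[0.995, -0.1, -0.001], [-0.1, -0.995, -0.0], [-0.001, 0.0, -1.0]]
force: [0.2, -0.9, 0.6]
width: 0.2
grasp_force: 0.0
306.93485487925005 dict_keys(['vertical_fov', 'cx', 'cy', 'hand_eye']) [ 0.12127422 -0.42559411 -0.20731175]
green [312 116  31  30 711] [327.39240506 130.34458509] [ 517.  -155.3   71.7] [ 517.  -155.3   71.7]
```

View pics/w1.png

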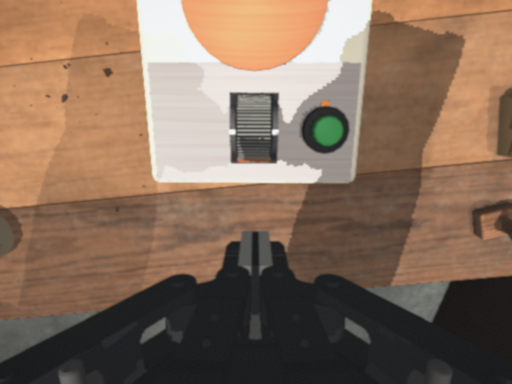

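The wrist view shows the white pointers at (232,131) and (277,131), the stripe at the wheel's front edge (256,160) and the green button at (327,130). Next I'll compute the wheel centre and stripe angle.

```bash
python3 - <<'E'
from h import *
z=np.load("w1.npz");P,im=z["P"],z["im"];s=sensors.state()
C=viewer.calibration("wrist");Hh=C["hand_eye"];R=s["orientation"]
c=dict(f=306.935,cx=C["cx"],cy=C["cy"],o=R@Hh[:3,3]+s["position"],O=R@Hh[:3,:3])
for p in((232,131),(277,131)): print(P[p[1],p[0]].round(1),ray(c,*p,80).round(1))
H,S,V=cv2.split(cv2.cvtColor(im,cv2.COLOR_BGR2HSV))
m=(H<18)&(S>110)&(V>60); m[:150]=0;m[166:]=0;m[:,:230]=0;m[:,280:]=0
v,u=np.nonzero(m);print(len(u),u.mean(),v.mean(),u.min(),u.max(),v.min(),v.max())
yaw=np.radians(-5.95);X=np.array([np.cos(yaw),np.sin(yaw),0]);Y=np.array([-X[1],X[0],0])
o=np.array([522.5,-92,0])
print("wheelpts along column 255:")
for vv in range(92,168,6): q=P[vv,250:260].mean(0)-o; print(vv,(q@X).round(1),(q@Y).round(1),q[2].round(1))
q=P[m].mean(0)-o; print("stripe",q@X,q@Y,q[2], "ang",np.arctan2(q@X,q[2]-56))
W=P[100:160,236:274].reshape(-1,3);W=W[W[:,2]>70]-o
x,zz=W@X,W[:,2]; A=np.c_[2*x,2*zz,np.ones(len(x))];k=np.linalg.lstsq(A,x*x+zz*zz,rcond=None)[0];print("circle",k[:2],np.sqrt(k[2]+k[0]**2+k[1]**2),(W@Y).mean())
E
```

```text
[525.4 -74.9  81.5] [525.2 -75.5  80. ]
[ 521.7 -111.8   82. ] [ 521.4 -112.6   80. ]
82 251.8780487804878 159.65853658536585 237 270 158 161
wheelpts along column 255:
92 32.7 -1.1 51.0
98 27.3 -1.1 70.9
104 22.5 -1.2 75.8
110 17.8 -1.2 80.0
116 13.2 -1.2 82.8
122 8.6 -1.2 86.1
128 3.9 -1.2 85.3
134 -0.8 -1.2 87.1
140 -5.8 -1.3 84.9
146 -10.9 -1.3 83.3
152 -16.2 -1.3 81.6
158 -22.2 -1.3 76.0
164 -32.2 -1.3 51.2
stripe -24.100507086391307 0.9543335455366959 73.61779307097359 ang -0.9395578037296061
circle [  8.10652408 202.22745256] 121.11505976066701 -0.7060012213818988
```

```bash
python3 -c "from h import *;print(arm.tcp_to_tips)"; python3 -m creep '[[1,0.039,-0.001,0.03,0],[1,0.039,-0.001,0.08,0],[1,0.039,-0.001,0.1,0],[1,0.039,-0.001,0.104,0],[1,0.039,-0.001,0.104,0]]'; python3 -m creep '[[1,0,0,0.002,0],[1,0,0,0.004,0],[1,0,0,0.004,0]]'
```

```text
25.0
clock: 2.02
position: [516.2, -93.0, 117.1]
orientation: [[0.995, -0.103, 0.001], [-0.103, -0.995, -0.0], [0.001, 0.0, -1.0]]
force: [-0.1, -0.3, 1.3]
width: -0.3
grasp_force: 0.0
clock: 2.4
position: [516.1, -92.0, 112.5]
orientation: [[0.995, -0.101, 0.0], [-0.101, -0.995, -0.0], [0.0, 0.0, -1.0]]
force: [-0.2, -0.0, -0.7]
width: -0.2
grasp_force: 0.0
```

```bash
python3 -m creep '[[1,0,0,0.001,0],[1,0,0,0.001,0]]';python3 -m creep '[[1,0,0,0.001,0],[1,0,0,0.001,0]]'
```

```text
clock: 2.65
position: [516.1, -92.0, 111.2]
orientation: [[0.995, -0.101, -0.0], [-0.101, -0.995, 0.0], [-0.0, -0.0, -1.0]]
force: [-0.3, -0.7, -0.1]
width: -0.4
grasp_force: 0.0
clock: 2.9
position: [516.1, -92.0, 110.4]
orientation: [[0.995, -0.101, 0.0], [-0.101, -0.995, -0.0], [0.0, -0.0, -1.0]]
force: [0.3, 0.0, 0.7]
width: -0.1
grasp_force: 0.4
```

```bash
python3 -m creep '[[1,0,0,0.001,0],[1,0,0,0.001,0]]';python3 -m creep '[[1,0,0,0.001,0],[1,0,0,0.001,0]]'
```

```text
clock: 3.15
position: [516.2, -92.0, 109.5]
orientation: [[0.995, -0.101, 0.0], [-0.101, -0.995, -0.0], [0.0, 0.0, -1.0]]
force: [-0.6, 0.2, 3.4]
width: -0.1
grasp_force: 1.9
clock: 3.4
position: [516.2, -92.0, 108.4]
orientation: [[0.995, -0.101, 0.0], [-0.101, -0.995, -0.0], [0.0, 0.0, -1.0]]
force: [-1.2, 1.7, 5.8]
width: -0.1
grasp_force: 2.4
```

```bash
python3 -m creep '[[1,0.0,0,0.0008,0],[1,0.003,0,0.0008,0],[1,0.007,0,0.0008,0],[1,0.011,0,0.0008,0],[1,0.014,0,0.0008,0]]';python3 -m creep '[[1,0,0,0,0],[1,0,0,-0.004,0],[1,0,0,-0.015,0],[1,-0.025,0,-0.045,0],[1,-0.04,0,-0.06,0]]'; python3 - <<'E'
from h import *
im,d,c=cam("wrist"); cv2.imwrite("pics/w2.png",im);print(sensors.state()["position"],sensors.state()["force"])
E
```

```text
clock: 4.03
position: [530.2, -93.5, 107.6]
orientation: [[0.995, -0.101, 0.0], [-0.101, -0.995, -0.0], [0.0, 0.0, -1.0]]
force: [-0.5, 0.4, 4.9]
width: -0.3
grasp_force: 2.7
clock: 4.65
position: [489.5, -89.3, 168.9]
orientation: [[0.995, -0.101, 0.001], [-0.101, -0.995, -0.0], [0.001, 0.0, -1.0]]
force: [0.1, -0.5, -0.0]
width: 0.4
grasp_force: 0.0
[488.6479303  -89.16410382 170.38434086] [-0.96105628  0.44919281  1.2370842 ]
```

View pics/w2.png

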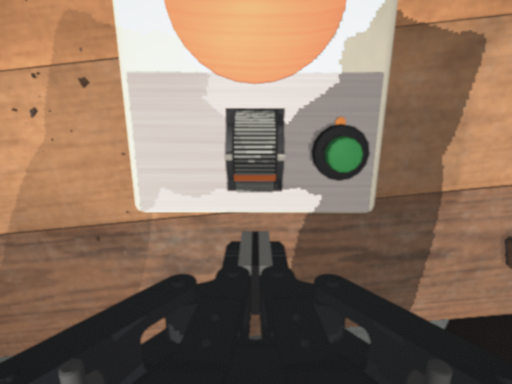

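The stripe is now at row 178 and the pointers at row 157, about 14 mm, so one click is left. I'll repeat the same stroke.

```bash
python3 -m creep '[[1,0.026,0,0.01,0],[1,0.026,0,0.05,0],[1,0.026,0,0.057,0],[1,0.026,0,0.059,0],[1,0.026,0,0.06,0]]';python3 -m creep '[[1,0.0,0,0,0],[1,0.003,0,0,0],[1,0.006,0,0,0],[1,0.01,0,0,0],[1,0.013,0,0,0]]';python3 -m creep '[[1,0,0,0,0],[1,0,0,-0.004,0],[1,0,0,-0.015,0],[1,-0.025,0,-0.045,0],[1,-0.04,0,-0.06,0]]'; python3 - <<'E'
from h import *
im,d,c=cam("wrist"); cv2.imwrite("pics/w3.png",im);P=cloud(d,c);print(sensors.state()["position"],sensors.state()["force"])
H,S,V=cv2.split(cv2.cvtColor(im,cv2.COLOR_BGR2HSV))
m=(H>45)&(H<80)&(S>120);v,u=np.nonzero(m);print("btn",ray(c,u.mean(),v.mean(),np.median(P[m],0)[2]))
E
```

```text
clock: 5.32
position: [516.7, -92.0, 108.7]
orientation: [[0.995, -0.101, 0.002], [-0.101, -0.995, -0.0], [0.002, -0.0, -1.0]]
force: [-0.7, 1.6, 4.6]
width: 0.1
grasp_force: 2.2
clock: 5.95
position: [529.5, -93.4, 107.8]
orientation: [[0.995, -0.101, 0.001], [-0.101, -0.995, -0.0], [0.001, -0.0, -1.0]]
force: [-2.4, 2.0, 5.0]
width: 0.0
grasp_force: 2.6
clock: 6.58
position: [488.7, -89.4, 169.1]
orientation: [[0.995, -0.101, 0.001], [-0.101, -0.995, -0.001], [0.001, 0.001, -1.0]]
force: [0.5, 0.9, 0.6]
width: 0.0
grasp_force: 0.0
[487.79976322 -89.20368976 170.47638565] [-0.32837264 -0.85688267  0.78771092]
btn [ 517.44094382 -155.06684236   71.63370779]
```

View pics/w3.png

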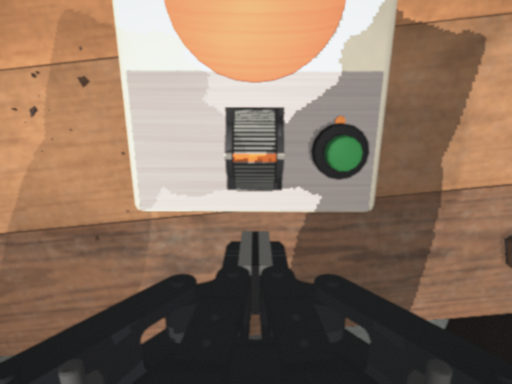

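The stripe (row 157) now sits between the two pointers, and the finger is off. Next is the button, at (517.4,-155.1), top about 70 mm up.

```bash
python3 -m creep '[[1,0.02,0.04,0,0],[1,0.035,0.0625,0.02,0],[1,0.035,0.0625,0.05,0],[1,0.035,0.0625,0.065,0],[1,0.035,0.0625,0.068,0]]';python3 -m creep '[[1,0,0,0.002,0],[1,0,0,0.004,0],[1,0,0,0.006,0],[1,0,0,0.006,0]]';python3 -m creep '[[1,0,0,0.001,0],[1,0,0,0.002,0],[1,0,0,0.002,0]]'
```

```text
clock: 7.25
position: [517.3, -154.7, 98.7]
orientation: [[0.995, -0.101, -0.001], [-0.101, -0.995, 0.001], [-0.002, -0.001, -1.0]]
force: [-0.0, 0.4, -0.1]
width: -0.2
grasp_force: 0.0
clock: 7.75
position: [518.1, -155.0, 93.9]
orientation: [[0.995, -0.101, 0.001], [-0.101, -0.995, -0.0], [0.001, 0.0, -1.0]]
force: [2.1, 0.7, 2.0]
width: 0.2
grasp_force: 1.2
clock: 8.12
position: [518.0, -155.1, 91.6]
orientation: [[0.995, -0.101, 0.001], [-0.101, -0.995, -0.0], [0.001, 0.0, -1.0]]
force: [3.0, 1.1, 4.0]
width: 0.1
grasp_force: 1.8
```

```bash
python3 -m creep '[[1,0,0,0.001,0],[1,0,0,0.001,0],[1,0,0,0.001,0]]';python3 -m creep '[[1,0,0,-0.005,0],[1,0,0,-0.015,0],[1,0,0,-0.05,0],[1,-0.03,-0.06,-0.08,0],[1,-0.03,-0.06,-0.08,0]]'; python3 - <<'E'
from h import *
im,d,c=cam("wrist"); P=cloud(d,c);cv2.imwrite("pics/w4.png",im[80:230,100:400]);print(sensors.state()["force"])
H,S,V=cv2.split(cv2.cvtColor(im,cv2.COLOR_BGR2HSV))
m=(H>45)&(H<80)&(S>120);v,u=np.nonzero(m);print("btn",u.mean(),v.mean(),np.median(P[m],0))
E
```

```text
clock: 8.5
position: [518.1, -155.1, 91.2]
orientation: [[0.995, -0.101, 0.001], [-0.101, -0.995, -0.0], [0.001, 0.0, -1.0]]
force: [1.1, 2.6, 10.3]
width: 0.3
grasp_force: 4.8
clock: 9.12
position: [492.9, -90.5, 172.3]
orientation: [[0.995, -0.1, 0.001], [-0.1, -0.995, -0.0], [0.001, 0.0, -1.0]]
force: [0.1, 0.1, -1.0]
width: 0.1
grasp_force: 0.0
[0.19268587 0.47134217 0.68510596]
btn 340.82306163021866 158.0347912524851 [ 517.44739626 -154.94677859   71.58462435]
```

View pics/w4.png

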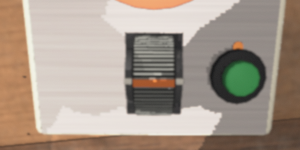

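The button bottomed out (10 N) and is back up at z 71.6. The stripe still lies between the pointers (crop row 83), and the finger is clear, so I'm handing in.

```bash
python3 -m creep '[[1,0,0,-0.01,0],[1,0,0,-0.01,0],[1,0,0,-0.01,0]]'; python3 -c "from bench import order;print(order.finish_job())"
```

```text
clock: 9.55
position: [494.0, -93.0, 179.9]
orientation: [[0.995, -0.102, -0.001], [-0.102, -0.995, 0.0], [-0.001, -0.0, -1.0]]
force: [-0.1, -1.3, 0.2]
width: -0.4
grasp_force: 0.0
the job is handed in; nothing more can be done
None
```

The wheel was rolled two clicks until its orange stripe stood between the pointers, then the start button was pressed to its stop and sprang back; the job was handed in at about 9.6 s with the arm clear, and no verdict was returned.

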